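# Gauge the channel of a plaster press-mould and mark its depth

## Robot

A 6-joint arm with a two-finger parallel gripper is mounted at the origin on the work surface. World frame = base frame: x ahead of the robot, y to its left, z up, the work surface at z = 0. Lengths are in mm, angles in rad, forces in N, time in s.
With the tool pointing down it reaches from about 250 to 725 mm from the base axis. Payload 4 kg.
Tool frame: the origin (TCP) lies on the centre line of the jaws, within the pads' length; the fingertips stand 25 mm ahead of it and the grasp point (between the pads) lies 6 mm ahead of it; z points along the fingers, y is the line along which they close (so a half turn about z gives the same grasp; the last joint's range is limited). The gripper opens to 85 mm and grips with 20 to 120 N. Pads are 22 mm wide; open, the fingers measure 114 mm over their backs; the gripper's body (76 mm by 85 mm) begins 54 mm behind the grasp point. The pads swing forward as they close: fully open they stand 13 mm farther back than shut.
Start: joints at [1.307, 0.241, 0.005, 1.335, 0, 1.571], TCP at [130.374, 482.703, 256.306] pointing down, gripper open.
Joint ranges: [-2.72, 2.72], [-1.05, 1.87], [-1.09, 1.28], [-1.99, 2.15], [-1.42, 1.44], [-3.14, 3.14]. Speed limits (rad/s): [2.79, 2.79, 3.14, 3.14, 3.14, 3.14].

## Interface

Orientations are given as a 3x3 rotation matrix whose columns are the frame's x, y, z axes.
In Python, from cell import robot, optics, ticket gives the robot as it stands.
- The arm moves only by the tool carry_out, never from a script. Its argument "moves" is a list of rows, each a list of 3 entries, a list of its own where there are three numbers: the shift along the tool's x, y, z in a scale on which 1.0 is 0.6 m, then the turn, a rotation vector about the tool's x, y, z in normalised numbers (1 is 120 degrees), then the finger opening in m, from 0 to 0.0854. In form: [[[tx, ty, tz], [wx, wy, wz], grip], ...]. A call has 1 to 12 rows; each row is the pose to reach, as a shift and turn from the pose commanded when the call began, along the tool's axes at that moment; what a row does not reach only later rows make up. A row lasts 1/10 s, in which the tool goes at most 50 mm and 8.59 degrees, less where a joint would pass 70% of its speed; a pose out of reach is approached as far as the arm can. A call with a gripper value outside its range is refused whole. The fingers move at their own pace and stop on an object; "squeeze" is the grip in N (left out, the last holds). Time passes only in rows, so rows that repeat a pose let the fingers close. It gives the time, the measured TCP pose, the force, the opening and the grip force at its end, in the units of the state.
- robot.get_state(): the state, without advancing time (a new reading comes with each control period).
- optics.read_camera(name): name is "side" or "top" or "wrist"; returns the picture (480x640x3 uint8, blue, green, red); there is no depth.
- optics.calibration(name): a dict with "vfov" (degrees; the focal length in pixels is half the picture's height over the tangent of half this angle, whatever the lens; pixels are square), "cx", "cy" (the principal point, pixels), "k1" (the pictures are not rectified: a ray, as slopes to the right and down, at radius r is drawn at 1 + k1 r^2 times it, then the intrinsics apply), "camera_from_world" (4x4, takes a point from world to camera coordinates). Camera axes: x right, y up, looking along -z (the intrinsics and any distortion apply to the point x, -y, -z); pixel columns grow to the right and rows downward; lengths in mm; the calibration is good to about 2 mm. A picture is of the moment at which its call begins: read the wrist's pose just before it. calibration takes no time and is no camera call; for the wrist camera it gives the pose at the moment of the call.
- ticket.finish_job(): hands the job in; it is judged then, once.
The state is a dict: "time": time; "qpos": joint angles; "joint_velocities": joint speeds; "effort": joint torques, N m; "ee_pos": TCP position; "tcp_rot": TCP orientation; "contact_force": force on the tool from outside, world axes, zero at the start; "moment": the same for the moment, N m; "gripper_width": finger opening in mm; "grip_force": force on a finger pad.
Only numpy, scipy, OpenCV 4.12 (cv2) and the standard library are available. Lean on these libraries where they do the work, as an engineer would, in place of code of your own. Each camera call takes 0.05 s, during which the arm holds its last target. There are 200 camera calls.

## Task

Take the dial depth gauge from its wooden stand and measure the channel in the plaster mould that lies on the round board: press the gauge down gently, probe in the channel, until both its feet sit flat on the plaster, and keep it so for a second while you read the depth (4, 8 or 12 mm). The plaster chips, so never press it with more than about 20 N. Put the gauge back upright in its stand and slide the marker on its track level with the sample block whose slot has the depth you read; leave the bowl and the bottle where they are.

Things in the scene. Friction and masses are not known exactly. Their poses are not given: they have to be found in the camera images.
- gauge: Dial depth gauge, loose, 0.2 to 0.4 kg. Origin: centre, at the underside of its feet; x is the way its dial faces, y along the base bar, z up. Base bar 70 mm (y) x 30 mm (x), 12 mm tall with its feet. On it an upright square steel column, 20 x 20 mm, z = 12 to 72 mm.
- gauge_grip (a point): Middle of the column, 50 mm above the gauge's origin: best grip, fingers closing along the gauge's y.
- dial (a point): Centre of the dial's face, 27 mm in front (x) of the gauge's axis and 46 mm above its origin. Dial 48 mm across, 8 mm thick. The needle points straight down with the probe fully out and turns clockwise (facing the dial) 16 degrees per mm of push; the five ticks are 4 mm of push apart.
- foot_l: Rubber foot pad of the gauge on its +y side, 30 x 20 mm, 3.5 mm thick; origin at the centre of its underside, 25 mm from the gauge's origin. It gives by 1 mm under 6 N (so do both under 12 N), and the reading shifts by as much.
- foot_r: The same foot on the gauge's -y side.
- probe (a joint): How far the gauge's sprung probe is pushed in, m: 0 = fully out, its tip 16 mm below the feet; 0.016 = tip level with the feet. So with the feet flat on a face, channel depth = 16 mm minus this. The spring pushes with 2.8 N when fully out, rising by 0.35 N per mm to 8.4 N.
- probe_tip (a point): Lower end of the probe, a round steel pin 5 mm in diameter with a ball end, in the middle between the feet, 16 mm below their underside when out.
- stand: Fixed wooden stand, 60 mm (x) x 100 mm (y); origin: centre of its underside. The gauge's feet rest on two rails 26 mm above the origin, the probe hanging free between them; a lip 6 mm high surrounds the feet (4 mm to spare in x, 5 mm in y). The gauge stands centred on it, its base bar along the stand's y, either way round.
- board: Round dark wooden board, 230 mm across, 6 mm thick, fixed; the mould to be checked lies on it, roughly in its middle. The bat is let into the board: its underside is at table height. Origin: centre of the underside.
- mould_a: One of three look-alike fixed plaster moulds on plywood bats (124 x 124 x 12 mm); origin: centre of the bat's underside, z up. Block 110 x 110 mm, level; its top lies 42 to 48 mm above the origin (differs, not measured). In the middle of the top a straight blind channel, 60 mm long (along x), 8 mm wide, flat-bottomed, 4, 8 or 12 mm deep; one mould of each depth.
- mould_b: As mould_a; which of the three lies on the round board changes, only that one is to be checked. They look alike from above: the depth has to be gauged.
- mould_c: As mould_a. The two moulds not on the round board wait their turn farther off.
- marker_base: Fixed aluminium marker track, 210 mm (its y) x 40 mm (its x), 14 mm high. Origin: centre of its underside. Along its +x side stand three plaster sample blocks, tops 26 mm above the table, 30 mm long each, centred at y = -20, +20 and +60 mm, with an upward slot 8 mm wide that is 4, 8 and 12 mm deep in that order.
- marker (a joint): Travel of the marker along the track's +y, 0 to 0.16 m. Level with the 4 mm sample at 0.060, with the 8 mm sample at 0.100, with the 12 mm sample at 0.140. It starts at 0 to 0.02, short of all the samples. Slides with about 1.5 N of friction and stays where it is left.
- marker_top (a point): Centre of the top of the marker, a black upright block 28 mm (across the track) x 20 mm (along the track) x 40 mm tall, its top 54.5 mm above the table. Grip it from above or push it along.
- bowl: White bowl, 110 mm across, 60 mm high, loose, not part of the work. Origin: centre of its underside.
- bottle: White plastic bottle, 56 mm across, 150 mm high, loose, not part of the work. Origin: centre of its underside.
There are look-alikes about, which are no part of the job. Several things look just like the board: the one meant starts nearest to the robot's base. Leave any black look-alike of the mould_c alone.

How it is judged:
By the outcome, as a careful person would: the job done as asked, in the order asked, and still so for the second after the job is handed in, with the robot touching nothing.
It also fails if it takes over 64 s, if anything falls off the work surface, if the arm or the gripper's body presses on something with over 40 N, if the wrist force passes 120 N, or if a joint passes its speed limit or range.

## Working session

There is one attempt and no reset: what is moved stays moved. The work goes in short steps, Python scripts to look and compute and a tool call to move; the robot and the scene stay as the last step left them, time stands still between calls to the robot, and variables do not carry over. Pictures are saved under pics/ and viewed, at most 10 in all, crops included, and the job is handed in when it is done.

Besides the shell and the picture viewer there is one more tool, called after "Emit:" in YAML: its name, and indented under it one key for each argument. carry_out: Moves the arm, as the interface text tells. Its arguments: {"type":"object","properties":{"moves":{"type":"array","items":{"type":"array"}},"squeeze":{"type":"number"}},"required":["moves"]}

```bash
ls; mkdir -p pics; python3 - <<'E'
from cell import robot, optics
import cv2
s=robot.get_state(); print(s['time'],s['ee_pos'],s['tcp_rot'],s['gripper_width'],s['contact_force'])
for n in("top","side","wrist"):
    c=optics.calibration(n); print(n,c)
    cv2.imwrite(f"pics/{n}0.png",optics.read_camera(n))
E
```

```text
pics
0.0 [130.22448972 482.13449878 255.40332926] [[-9.65402766e-01  2.60762725e-01 -5.47895377e-04]
 [ 2.60763301e-01  9.65400606e-01 -2.04235991e-03]
 [-3.63280602e-06 -2.11457091e-03 -9.99997764e-01]] 85.68488236713131 [0.28949571 0.83160365 0.6848963 ]
top {'vfov': 43.57862647454026, 'cx': 315.2724112899417, 'cy': 240.18419318138936, 'k1': 0.038518889199152924, 'camera_from_world': array([[ 2.87178740e-02, -9.99525279e-01,  1.11580026e-02,
        -7.77258797e+01],
       [ 9.91581668e-01,  2.98960419e-02,  1.25984218e-01,
        -5.37128477e+02],
       [-1.26257991e-01,  7.44607190e-03,  9.91969493e-01,
        -1.51600541e+03],
       [ 0.00000000e+00,  0.00000000e+00,  0.00000000e+00,
         1.00000000e+00]])}
side {'vfov': 45.69023182374075, 'cx': 317.21411938443225, 'cy': 252.72670205609697, 'k1': 0.009801434271684999, 'camera_from_world': array([[ 9.66208840e-01, -2.57748304e-01,  2.50778435e-03,
        -5.19198494e+02],
       [ 1.27908788e-01,  4.87886954e-01,  8.63484604e-01,
        -1.15919004e+02],
       [-2.23785208e-01, -8.33985690e-01,  5.04368961e-01,
        -1.32099775e+03],
       [ 0.00000000e+00,  0.00000000e+00,  0.00000000e+00,
         1.00000000e+00]])}
wrist {'vfov': 64.25263675224632, 'cx': 323.5436163944765, 'cy': 248.92064832146173, 'k1': 0.024703960905231744, 'camera_from_world': array([[ 2.59660980e-01,  9.65696340e-01, -2.59897130e-03,
        -5.00405574e+02],
       [-9.23565593e-01,  2.47544580e-01, -2.92828065e-01,
         3.81750372e+01],
       [-2.82139629e-01,  7.84363426e-02,  9.56161581e-01,
        -3.79665830e+02],
       [ 0.00000000e+00,  0.00000000e+00,  0.00000000e+00,
         1.00000000e+00]])}
```

View pics/top0.png

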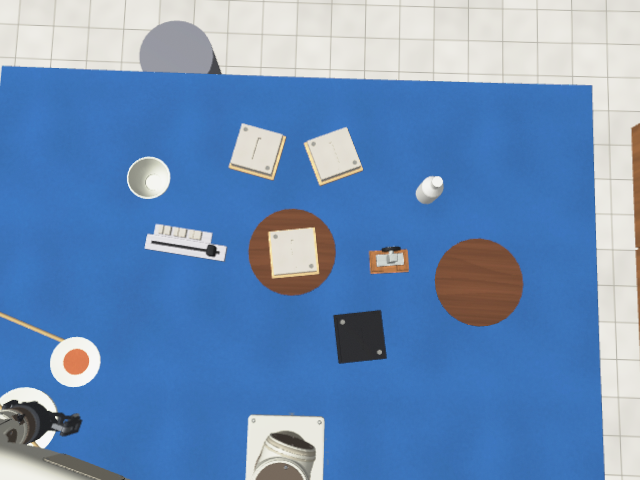

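View pics/side0.png

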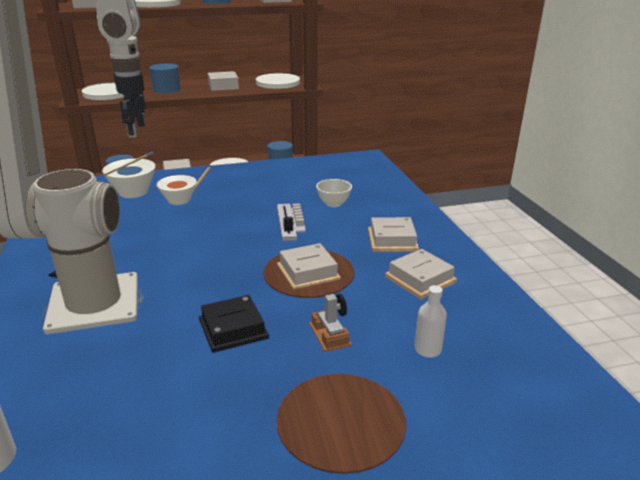

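The top view shows the robot base at about (285,460). Candidates for the board are the disc with the mould at (292,252) and an empty disc at (479,282). The black mould look-alike is at (360,336), the spare moulds at (257,150) and (333,155), the gauge and stand at (389,260), the marker at (211,250), the bowl at (148,178) and the bottle at (430,190). By distance to the base, I expect the board to be the disc at (292,252). I'll check that with numbers.

```bash
cat > h.py <<'E'
import numpy as np, cv2
from cell import robot, optics
def K(c):
    f=240/np.tan(np.radians(c['vfov'])/2)
    return np.array([[f,0,c['cx']],[0,f,c['cy']],[0,0,1]]),np.array([c['k1'],0,0,0.])
def ray(c,uv):
    k,d=K(c); uv=np.float64(uv).reshape(-1,1,2)
    p=cv2.undistortPointsIter(uv,k,d,None,None,(3,100,1e-12)).reshape(-1,2)
    D=np.c_[p[:,0],-p[:,1],-np.ones(len(p))]
    M=c['camera_from_world'];R=M[:3,:3];return -R.T@M[:3,3], D@R
def plane(c,uv,z):
    o,d=ray(c,uv); return o+d*((z-o[2])/d[:,2])[:,None]
def proj(c,P):
    k,d=K(c);M=c['camera_from_world'];q=np.atleast_2d(P)@M[:3,:3].T+M[:3,3]
    q=q*[1,-1,-1]; return cv2.projectPoints(q.reshape(-1,1,3),np.zeros(3),np.zeros(3),k,d)[0].reshape(-1,2)
def tri(c1,u1,c2,u2):
    o1,d1=ray(c1,u1);o2,d2=ray(c2,u2);a=d1[0];b=d2[0]
    s=np.linalg.lstsq(np.c_[a,-b],o2-o1,rcond=None)[0]
    p,q=o1+s[0]*a,o2+s[1]*b; return (p+q)/2,np.linalg.norm(p-q)
E
python3 - <<'E'
from h import *
c=optics.calibration('top'); s=optics.calibration('side'); w=optics.calibration('wrist')
for n,uv,z in [('boardA',(292,252),6),('boardB',(479,282),6),('mould',(293,252),45),('stand',(389,262),30),('black',(360,336),45),('marker',(211,250),54),('trkL',(147,244),14),('trkR',(226,253),14),('bowl',(148,178),60),('bottle',(436,183),150)]:
    p=plane(c,[uv],z)[0]; print(n,p.round(),np.hypot(*p[:2]).round())
for n,a,b in[('board',(292,252),(309,271)),('gaugecolumn top',(391,252),(331,296)),('marker',(211,248),(288,214))]: print(n,tri(c,[a],s,[b]))
for x in (c,s,w): print('campos',ray(x,[(320,240)])[0].round(), ray(x,[(320,240)])[1].round(2))
st=robot.get_state();R=st['tcp_rot'];o,d=ray(w,[(320,240)])
print('wrist in tool',(R.T@(o-st['ee_pos'])).round(1),(R.T@d[0]).round(3))
im=cv2.imread('pics/top0.png'); A=cv2.resize(im[205:275,130:240],None,fx=5,fy=5,interpolation=2)
B=cv2.resize(im[225:295,345:435],None,fx=5,fy=5,interpolation=2);S=cv2.imread('pics/side0.png');C=cv2.resize(S[190:250,265:325],None,fx=4,fy=4,interpolation=2);D=cv2.resize(S[280:355,295:365],None,fx=3,fy=3,interpolation=2)
o=np.zeros((600,800,3),np.uint8)
A=A[:, :];o[:350,:550]=A;
o[:225,560:770]=D;o[230:470,555:795]=C;B=cv2.resize(im[235:285,360:420],None,fx=4.8,fy=4.8,interpolation=2);o[355:595,0:288]=B
cv2.imwrite('pics/crop1.png',o)
E
```

```text
boardA [510.  -2.   6.] 510.0
boardB [ 446. -492.    6.] 664.0
mould [506.  -6.  45.] 506.0
stand [ 489. -254.   30.] 551.0
black [ 299. -181.   45.] 349.0
marker [504. 202.  54.] 543.0
trkL [519. 375.  14.] 640.0
trkR [501. 169.  14.] 529.0
bowl [683. 370.  60.] 777.0
bottle [ 673. -349.  150.] 758.0
board (array([512.46854426,  -2.49778008,   6.21313627]), np.float64(5.565078755943049))
gaugecolumn top (array([ 503.89057187, -248.69469618,   97.15019263]), np.float64(7.113594365653242))
marker (array([507.16788442, 199.54883206,  69.6137235 ]), np.float64(0.2736430225827414))
campos [ 343.  -50. 1572.] [[ 0.13 -0.02 -0.99]]
campos [  221. -1179.   768.] [[ 0.23  0.84 -0.49]]
campos [ 58. 504. 373.] [[ 0.26 -0.08 -0.96]]
wrist in tool [  75.2    1.6 -117.4] [-0.271 -0.01   0.963]
```

View pics/crop1.png

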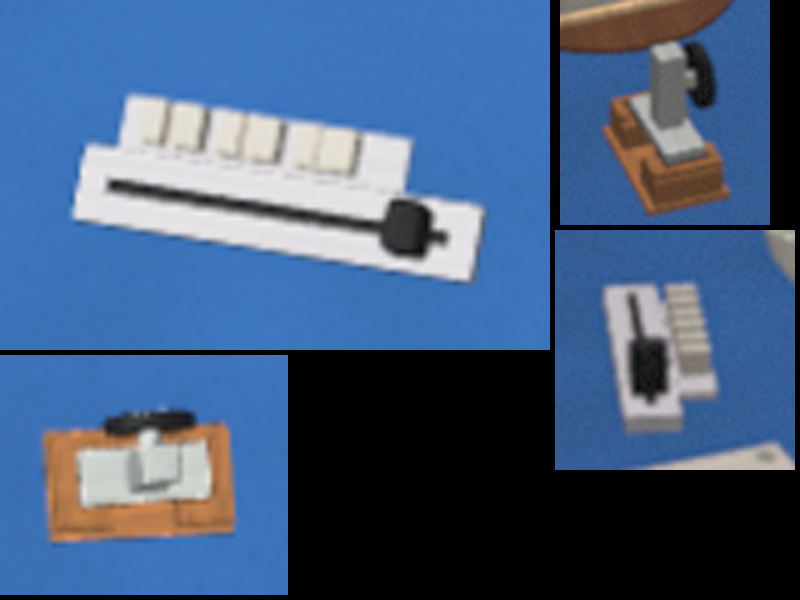

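The crop shows the marker at the right end of the track, with the three samples to its left. Track +y is therefore about world +y, and the order going left is 4, 8, 12. The gauge dial faces world +x. Board A at (292,252) is 510 mm from the base and board B is 664 mm, so board A with its mould is the one meant. I'll view it up close now.

Units first: shifts go in shares of 0.6 m and turns go in shares of 120 degrees. So -0.485 m is -0.8083, -0.374 m is -0.6233, -15 degrees is -0.125.

Emit:
carry_out:
  moves:
    - [[-0.8083, -0.6233, -0.05], [0, 0, -0.125], 0.085]
    - [[-0.8083, -0.6233, -0.05], [0, 0, -0.125], 0.085]
    - [[-0.8083, -0.6233, -0.05], [0, 0, -0.125], 0.085]
    - [[-0.8083, -0.6233, -0.05], [0, 0, -0.125], 0.085]
    - [[-0.8083, -0.6233, -0.05], [0, 0, -0.125], 0.085]
    - [[-0.8083, -0.6233, -0.05], [0, 0, -0.125], 0.085]
    - [[-0.8083, -0.6233, -0.05], [0, 0, -0.125], 0.085]
    - [[-0.8083, -0.6233, -0.05], [0, 0, -0.125], 0.085]
    - [[-0.8083, -0.6233, -0.05], [0, 0, -0.125], 0.085]
    - [[-0.8083, -0.6233, -0.05], [0, 0, -0.125], 0.085]
    - [[-0.8083, -0.6233, -0.05], [0, 0, -0.125], 0.085]
    - [[-0.8083, -0.6233, -0.05], [0, 0, -0.125], 0.085]

```text
time: 1.35
ee_pos: [492.1, 6.0, 285.5]
tcp_rot: [[-1.0, 0.002, -0.0], [0.002, 1.0, 0.0], [0.0, 0.0, -1.0]]
contact_force: [0.8, 1.6, 0.0]
gripper_width: 85.4
grip_force: 0.0
```

Emit:
carry_out:
  moves:
    - [[0, 0, 0], [0, 0, 0], 0.085]
    - [[0, 0, 0], [0, 0, 0], 0.085]
    - [[0, 0, 0], [0, 0, 0], 0.085]

```text
time: 1.65
ee_pos: [490.6, 8.6, 285.1]
tcp_rot: [[-1.0, 0.001, -0.001], [0.001, 1.0, 0.0], [0.001, 0.0, -1.0]]
contact_force: [0.2, 0.3, 0.1]
gripper_width: 84.8
grip_force: 0.0
```

```bash
python3 - <<'E'
from h import *
import pickle
s=robot.get_state(); print(s['time'],s['ee_pos'],s['qpos'].round(3) if hasattr(s['qpos'],'round') else s['qpos'],s['tcp_rot'].round(3),s['contact_force'])
c=optics.calibration('wrist'); pickle.dump(c,open('w1.pkl','wb')); cv2.imwrite('pics/w1.png',optics.read_camera('wrist'))
E
```

```text
1.65 [490.57712083   8.56286376 285.12137998] [0.017 0.212 0.044 1.403 0.    0.019] [[-1.     0.001 -0.001]
 [ 0.001  1.     0.   ]
 [ 0.001  0.    -1.   ]] [0.15815128 0.3367616  0.12991624]
```

View pics/w1.png

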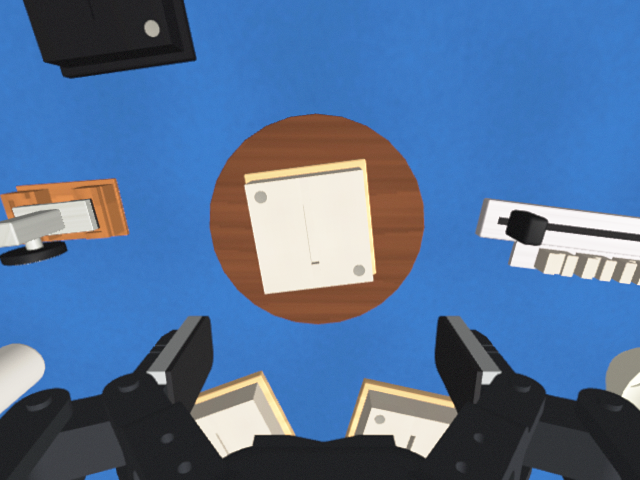

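The wrist view shows the mould on the round board, with its channel running from (303,205) to (315,263), about 11° off world +x. The gauge is at the left, around (50,215), and the black look-alike is at the top left. I'll go over the gauge with the camera turned to the dial side.

In the tool's units: -0.262 m is -0.4367, 0.002 m is 0.0033, 100 degrees is 0.8333.

Emit:
carry_out:
  moves:
    - [[0.0033, -0.4367, 0.0083], [0, 0, 0.8333], 0.085]
    - [[0.0033, -0.4367, 0.0083], [0, 0, 0.8333], 0.085]
    - [[0.0033, -0.4367, 0.0083], [0, 0, 0.8333], 0.085]
    - [[0.0033, -0.4367, 0.0083], [0, 0, 0.8333], 0.085]
    - [[0.0033, -0.4367, 0.0083], [0, 0, 0.8333], 0.085]
    - [[0.0033, -0.4367, 0.0083], [0, 0, 0.8333], 0.085]
    - [[0.0033, -0.4367, 0.0083], [0, 0, 0.8333], 0.085]
    - [[0.0033, -0.4367, 0.0083], [0, 0, 0.8333], 0.085]
    - [[0.0033, -0.4367, 0.0083], [0, 0, 0.8333], 0.085]
    - [[0.0033, -0.4367, 0.0083], [0, 0, 0.8333], 0.085]
    - [[0.0033, -0.4367, 0.0083], [0, 0, 0.8333], 0.085]
    - [[0.0033, -0.4367, 0.0083], [0, 0, 0.8333], 0.085]

```text
time: 2.9
ee_pos: [489.0, -252.0, 280.8]
tcp_rot: [[0.177, 0.984, 0.0], [0.984, -0.177, 0.0], [0.0, 0.0, -1.0]]
contact_force: [-1.4, -0.6, 0.1]
gripper_width: 84.7
grip_force: 0.0
```

In the tool's units: 80 degrees is 0.6667.

Emit:
carry_out:
  moves:
    - [[0, 0, 0], [0, 0, 0.6667], 0.085]
    - [[0, 0, 0], [0, 0, 0.6667], 0.085]
    - [[0, 0, 0], [0, 0, 0.6667], 0.085]
    - [[0, 0, 0], [0, 0, 0.6667], 0.085]
    - [[0, 0, 0], [0, 0, 0.6667], 0.085]
    - [[0, 0, 0], [0, 0, 0.6667], 0.085]
    - [[0, 0, 0], [0, 0, 0.6667], 0.085]
    - [[0, 0, 0], [0, 0, 0.6667], 0.085]
    - [[0, 0, 0], [0, 0, 0.6667], 0.085]
    - [[0, 0, 0], [0, 0, 0.6667], 0.085]
    - [[0, 0, 0], [0, 0, 0.6667], 0.085]
    - [[0, 0, 0], [0, 0, 0.6667], 0.085]

```text
time: 4.1
ee_pos: [489.0, -252.7, 280.8]
tcp_rot: [[1.0, 0.001, 0.0], [0.001, -1.0, -0.0], [0.0, 0.0, -1.0]]
contact_force: [-1.1, -0.1, 0.4]
gripper_width: 85.0
grip_force: 0.0
```

```bash
python3 - <<'E'
from h import *
import pickle
s=robot.get_state(); print(s['time'],s['ee_pos'],s['qpos'],s['tcp_rot'].round(3))
c=optics.calibration('wrist'); pickle.dump(c,open('w2.pkl','wb')); cv2.imwrite('pics/w2.png',optics.read_camera('wrist'))
# mould from w1
c=pickle.load(open('w1.pkl','rb'))
p=plane(c,[(303,205),(315,263),(245,182),(362,168),(374,281),(266,293),(316,218)],45)
print(p.round(1)); print('chan ang',np.degrees(np.arctan2(*(p[1]-p[0])[[1,0]])),'len',np.linalg.norm(p[1]-p[0]),'sides',[np.linalg.norm(p[2+i]-p[2+(i+1)%4]) for i in range(4)],p[2:6].mean(0))
E
```

```text
4.1 [ 488.95403876 -252.70957453  280.78722059] [-4.77051165e-01  3.33691572e-01  1.95217728e-01  1.43214254e+00
  4.90207935e-05  2.66343460e+00] [[ 1.     0.001  0.   ]
 [ 0.001 -1.    -0.   ]
 [ 0.     0.    -1.   ]]
[[481.4  -9.3  45. ]
 [539.4   1.7  45. ]
 [459.9 -62.7  45. ]
 [447.2  45.4  45. ]
 [558.5  60.7  45. ]
 [571.5 -48.2  45. ]
 [494.    2.9  45. ]]
chan ang 10.690174194307957 len 58.95604141768307 sides [np.float64(108.86173585214873), np.float64(112.30747816998827), np.float64(109.67319268733664), np.float64(112.46551815483637)] [509.27185615  -1.18406393  45.        ]
```

View pics/w2.png

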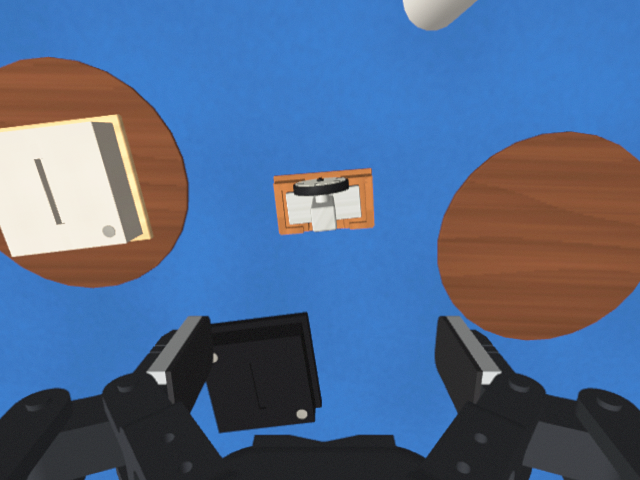

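The wrist view shows the gauge at (322,200), dial towards the camera with its rim at (320,187), and the column top near (322,215). The board and mould are at the left, the spare board at the right, and the black look-alike at (265,375). I'll measure the gauge edges and the channel from masks.

```bash
python3 - <<'E'
from h import *
import pickle
im=cv2.imread('pics/w2.png')
a=cv2.resize(im[160:245,265:385],None,fx=6.6,fy=6.6,interpolation=2)[:560,:790]
cv2.imwrite('pics/crop2.png',a)
c=pickle.load(open('w2.pkl','rb'))
hsv=cv2.cvtColor(im,cv2.COLOR_BGR2HSV)
# orange stand
m=cv2.inRange(hsv,(5,120,80),(20,255,255)); m[:160]=0;m[245:]=0;m[:,:265]=0;m[:,385:]=0
k=max(cv2.findContours(m,0,2)[0],key=cv2.contourArea); r=cv2.minAreaRect(k);b=cv2.boxPoints(r);print('stand box',b.round(1)); print(plane(c,b,28).round(1))
# white bar
m=cv2.inRange(hsv,(0,0,170),(180,60,255)); m[:160]=0;m[245:]=0;m[:,:265]=0;m[:,385:]=0
k=np.vstack(cv2.findContours(m,0,2)[0]);r=cv2.minAreaRect(k);b=cv2.boxPoints(r);print('bar',b.round(1));print(plane(c,b,38).round(1))
# channel
g=cv2.cvtColor(im,cv2.COLOR_BGR2GRAY); m=(g<150).astype(np.uint8)*255; w=np.zeros_like(m);w[150:235,25:75]=m[150:235,25:75]
k=max(cv2.findContours(w,0,2)[0],key=cv2.contourArea);r=cv2.minAreaRect(k);b=cv2.boxPoints(r);print('chan',b.round(1));P=plane(c,b,45);print(P.round(1),P.mean(0))
E
```

```text
stand box [[272.9 175.9]
 [370.5 168.2]
 [375.  226.4]
 [277.4 234. ]]
[[ 523.1 -202.9   28. ]
 [ 530.5 -295.9   28. ]
 [ 473.8 -302.6   28. ]
 [ 465.8 -205.3   28. ]]
bar [[283.8 182.8]
 [356.6 173.7]
 [363.  225.4]
 [290.3 234.5]]
[[ 517.9 -214.2   38. ]
 [ 526.4 -282.    38. ]
 [ 477.2 -289.6   38. ]
 [ 467.9 -219.1   38. ]]
chan [[ 33.9 159.4]
 [ 38.8 157.7]
 [ 61.4 222.9]
 [ 56.5 224.6]]
[[538.1   6.1  45. ]
 [539.6   1.5  45. ]
 [480.4  -6.1  45. ]
 [478.8  -1.3  45. ]] [5.09227343e+02 4.63900762e-02 4.50000000e+01]
```

View pics/crop2.png

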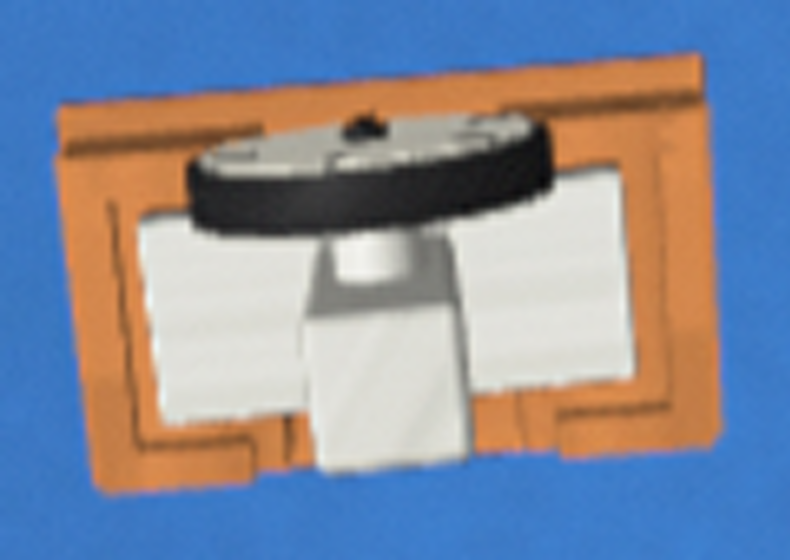

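```bash
python3 - <<'E'
from h import *
import pickle
c=pickle.load(open('w2.pkl','rb'))
f=lambda q:np.float64(q)/6.6+[265-.4,160-.4]
col=plane(c,f([(303,318),(455,300),(468,460),(320,472)]),98)
bar=plane(c,f([(140,213),(622,165),(635,380),(160,425)]),38)
st=plane(c,f([(58,105),(702,55),(720,440),(98,492)]),30)
dial=plane(c,f([(365,130)]),72)
for n,P in(('col',col),('bar',bar),('stand',st)):
    e=[np.linalg.norm(P[i]-P[(i+1)%4])for i in range(4)];d=P[0]+P[3]-P[1]-P[2]
    print(n,P.mean(0).round(1),np.round(e,1),'y-axis ang',np.degrees(np.arctan2(d[1],d[0])).round(2))
print(dial)
E
```

```text
col [ 497.2 -251.    98. ] [18.4 19.9 18.2 19.2] y-axis ang 95.93
bar [ 497.3 -251.3   38. ] [68.9 31.2 69.6 31.1] y-axis ang 95.72
stand [ 498.8 -252.1   30. ] [92.7 56.8 93.8 57.7] y-axis ang 94.77
[[ 525.15731925 -248.20082021   72.        ]]
```

The numbers agree: column, bar and stand all centre on about (497.3, -251.2) and yaw is 5.7°. The sizes match the description. Descending to grip.

In the tool's units: 0.199 m is 0.3317, 0.15 m is 0.25, -5.7 degrees is -0.0475.

Emit:
carry_out:
  moves:
    - [[0.0138, -0.0025, 0.0667], [0, 0, -0.0475], 0.07]
    - [[0.0138, -0.0025, 0.1333], [0, 0, -0.0475], 0.07]
    - [[0.0138, -0.0025, 0.2], [0, 0, -0.0475], 0.07]
    - [[0.0138, -0.0025, 0.25], [0, 0, -0.0475], 0.07]
    - [[0.0138, -0.0025, 0.2917], [0, 0, -0.0475], 0.07]
    - [[0.0138, -0.0025, 0.3167], [0, 0, -0.0475], 0.07]
    - [[0.0138, -0.0025, 0.3317], [0, 0, -0.0475], 0.07]
    - [[0.0138, -0.0025, 0.3317], [0, 0, -0.0475], 0.07]
    - [[0.0138, -0.0025, 0.3317], [0, 0, -0.0475], 0.07]

```text
time: 5.05
ee_pos: [497.6, -252.6, 82.2]
tcp_rot: [[0.995, 0.098, 0.001], [0.098, -0.995, -0.001], [0.001, 0.001, -1.0]]
contact_force: [-0.7, 0.3, 0.9]
gripper_width: 70.1
grip_force: 0.0
```

Emit:
carry_out:
  moves:
    - [[0, 0, 0], [0, 0, 0], 0.015]
    - [[0, 0, 0], [0, 0, 0], 0.015]
    - [[0, 0, 0], [0, 0, 0], 0.015]
    - [[0, 0, 0], [0, 0, 0], 0.015]
    - [[0, 0, 0], [0, 0, 0], 0.015]
    - [[0, 0, 0], [0, 0, 0], 0.015]
    - [[0, 0, 0], [0, 0, 0], 0.015]
    - [[0, 0, 0], [0, 0, 0], 0.015]
  squeeze: 60

```text
time: 5.85
ee_pos: [497.4, -252.6, 82.0]
tcp_rot: [[0.995, 0.097, 0.001], [0.097, -0.995, -0.0], [0.001, 0.0, -1.0]]
contact_force: [0.2, 0.2, 4.6]
gripper_width: 19.6
grip_force: 60.0
```

In the tool's units: -0.248 m is -0.4133, -0.118 m is -0.1967, -1.6 degrees is -0.0133.

Emit:
carry_out:
  moves:
    - [[0, 0, -0.0083], [0, 0, 0], 0.015]
    - [[0, 0, -0.0333], [0, 0, 0], 0.015]
    - [[0, 0, -0.0833], [0, 0, 0], 0.015]
    - [[0, 0, -0.1417], [0, 0, 0], 0.015]
    - [[-0.01, -0.0667, -0.1967], [0, 0, 0], 0.015]
    - [[-0.02, -0.1333, -0.1967], [0, 0, -0.0133], 0.015]
    - [[-0.0317, -0.2, -0.1967], [0, 0, -0.0133], 0.015]
    - [[-0.0433, -0.275, -0.1967], [0, 0, -0.0133], 0.015]
    - [[-0.055, -0.35, -0.1967], [0, 0, -0.0133], 0.015]
    - [[-0.0633, -0.3967, -0.1967], [0, 0, -0.0133], 0.015]
    - [[-0.065, -0.4133, -0.1967], [0, 0, -0.0133], 0.015]
    - [[-0.065, -0.4133, -0.1967], [0, 0, -0.0133], 0.015]

```text
time: 7.05
ee_pos: [433.4, -8.6, 199.0]
tcp_rot: [[0.992, 0.128, -0.002], [0.128, -0.992, -0.0], [-0.002, 0.0, -1.0]]
contact_force: [0.2, -1.3, -3.9]
gripper_width: 19.2
grip_force: 60.1
```

Emit:
carry_out:
  moves:
    - [[0, 0, 0], [0, 0, 0], 0.015]
    - [[0, 0, 0], [0, 0, 0], 0.015]
    - [[0, 0, 0], [0, 0, 0], 0.015]

```text
time: 7.35
ee_pos: [434.4, -10.6, 199.4]
tcp_rot: [[0.992, 0.123, -0.0], [0.123, -0.992, -0.0], [-0.0, 0.0, -1.0]]
contact_force: [-0.3, -0.4, -3.7]
gripper_width: 19.2
grip_force: 60.1
```

```bash
python3 - <<'E'
from h import *
import pickle
s=robot.get_state(); print(s['time'],s['ee_pos'],s['qpos'],s['tcp_rot'].round(4),s['contact_force'],s['moment'],s['gripper_width'])
c=optics.calibration('wrist'); pickle.dump(c,open('w3.pkl','wb')); im=optics.read_camera('wrist');cv2.imwrite('pics/w3.png',im)
E
```

```text
7.35 [434.42602399 -10.55100846 199.35940296] [-2.41067178e-02  1.48061198e-01 -2.63774854e-01  1.15920835e+00
 -2.74224635e-04  2.99411815e+00] [[ 9.924e-01  1.231e-01 -3.000e-04]
 [ 1.231e-01 -9.924e-01 -3.000e-04]
 [-3.000e-04  2.000e-04 -1.000e+00]] [-0.32463656 -0.36078728 -3.65045901] [-0.0117733   0.00940068  0.00131165] 19.16056347704219
```

View pics/w3.png

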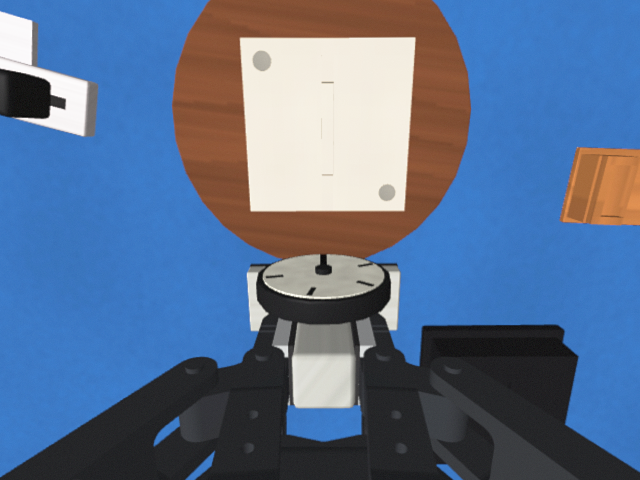

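The dial is clear, with the needle at (323,258) pointing up in the picture, which is straight down on the dial, so the probe is fully out. The channel spans about x 321–333, y 82–175. The gauge bar runs from x=248 to 399. I'll refine the channel lines next.

```bash
python3 - <<'E'
from h import *
import pickle
im=cv2.imread('pics/w3.png'); g=cv2.cvtColor(im,cv2.COLOR_BGR2GRAY).astype(float); c=pickle.load(open('w3.pkl','rb'))
for a,b in((88,108),(108,128),(128,148),(150,170)):
    print(a,(g[a:b,314:342].mean(0)-g[a:b,305:314].mean()).round(1))
print('rows',(g[76:90,323:332].mean(1)).round(0),(g[168:184,323:332].mean(1)).round(0))
print('edges', plane(c,[(321,84),(333,84),(321,174),(333,174),(327,82),(327,175)],45).round(1))
hsv=cv2.cvtColor(im,cv2.COLOR_BGR2HSV); m=cv2.inRange(hsv,(0,0,190),(180,70,255)); m[:30]=0;m[215:]=0;m[:,:230]=0;m[:,425:]=0
k=max(cv2.findContours(m,0,2)[0],key=cv2.contourArea); q=cv2.approxPolyDP(k,8,True).reshape(-1,2); print(q); P=plane(c,q,45); print(P.round(1),P.mean(0))
# gauge bar edges at TCP z-56+12
R=robot.get_state(); T=R['tcp_rot'];p=R['ee_pos']
B=plane(c,[(248,268),(399,268),(249,328),(397,328)],p[2]-44); print('bar tool',((B-p)@T).round(1))
L=plane(c,[(509,0)],0) if 0 else None
for z in(42,48): print(z,plane(c,[(327,128.5)],z).round(2))
E
```

```text
88 [-0.  -0.   0.1 -0.4 -0.4 -0.4 -0.2  0.1  0.5  0.3  0.2  0.5  0.3  0.1
 -0.2  0.  -0.   0.1 -0.3 -9.  -2.2 -1.1 -1.3 -1.  -0.9 -0.8 -0.9 -0.6]
108 [ 0.2 -0.  -0.  -0.5 -0.4 -0.4 -1.  -9.  -1.3 -0.5 -0.7 -0.8 -1.  -1.3
 -1.4 -1.3 -1.6 -1.3 -1.9 -7.6 -2.8 -1.4 -1.8 -1.5 -1.2 -1.2 -1.4 -0.9]
128 [ 0.   0.2  0.3  0.2  0.5  0.3 -0.1 -9.5 -1.6 -1.  -1.1 -0.9 -1.1 -1.1
 -1.5 -1.3 -1.3 -1.2 -1.6 -8.8 -2.1 -0.8 -1.1 -1.3 -1.  -0.8 -1.  -0.7]
150 [ 0.  -0.1 -0.   0.7  0.5  0.6  0.7  0.6  0.  -0.3 -0.3 -0.1 -0.2 -0.3
 -0.5 -0.3 -0.4 -0.4 -0.7 -6.3 -1.2 -0.4 -0.3 -0.6 -0.6 -0.7 -0.6 -0.7]
rows [238. 238. 238. 238. 239. 214. 152. 213. 240. 240. 240. 239. 240. 239.] [238. 238. 238. 238. 239. 238. 198. 204. 234. 239. 238. 238. 239. 238.
 238. 238.]
edges [[537.5   5.4  45. ]
 [538.5  -2.4  45. ]
 [480.   -1.6  45. ]
 [481.1 -10.   45. ]
 [539.2   1.7  45. ]
 [479.9  -5.9  45. ]]
[[414  37]
 [240  38]
 [251 210]
 [404 209]]
[[571.6 -49.5  45. ]
 [557.4  59.4  45. ]
 [448.4  45.2  45. ]
 [462.8 -64.   45. ]] [510.05046085  -2.20826597  45.        ]
bar tool [[ 16.3 -35.2  44. ]
 [ 16.4  32.4  44. ]
 [-13.6 -36.4  44. ]
 [-13.6  33.2  44. ]]
42 [[510.65  -2.    42.  ]]
48 [[510.6   -1.95  48.  ]]
```

In the tool's units: 0.091 m is 0.1517, 0.05 m is 0.0833, -0.2 degrees is -0.0017.

Emit:
carry_out:
  moves:
    - [[0.0667, 0.004, 0.0333], [0, 0, -0.0017], 0.015]
    - [[0.125, 0.004, 0.0833], [0, 0, -0.0017], 0.015]
    - [[0.125, 0.004, 0.1167], [0, 0, -0.0017], 0.015]
    - [[0.125, 0.004, 0.1167], [0, 0, -0.0017], 0.015]
    - [[0.125, 0.004, 0.1167], [0, 0, -0.0017], 0.015]
    - [[0.125, 0.004, 0.13], [0, 0, -0.0017], 0.015]
    - [[0.125, 0.004, 0.1367], [0, 0, -0.0017], 0.015]
    - [[0.125, 0.004, 0.1433], [0, 0, -0.0017], 0.015]
    - [[0.125, 0.004, 0.1483], [0, 0, -0.0017], 0.015]
    - [[0.125, 0.004, 0.1517], [0, 0, -0.0017], 0.015]
    - [[0.125, 0.004, 0.1517], [0, 0, -0.0017], 0.015]
    - [[0.125, 0.004, 0.1517], [0, 0, -0.0017], 0.015]

```text
time: 8.6
ee_pos: [509.0, -2.5, 108.9]
tcp_rot: [[0.992, 0.129, 0.0], [0.129, -0.992, -0.0], [0.0, 0.0, -1.0]]
contact_force: [-1.4, -1.1, 0.4]
gripper_width: 19.4
grip_force: 60.4
```

```bash
python3 - <<'E'
from h import *
s=robot.get_state(); print(s['time'],s['ee_pos'],s['contact_force'],s['moment'])
im=optics.read_camera('wrist');cv2.imwrite('pics/w4.png',im)
a=cv2.resize(im[225:335,235:415],None,fx=4.4,fy=4.4,interpolation=2);cv2.imwrite('pics/crop4.png',a)
E
```

```text
8.6 [508.9728248   -2.47993632 108.94280508] [-1.41768841 -1.06773626  0.37909657] [-0.04824948  0.27880844  0.04393076]
```

View pics/crop4.png

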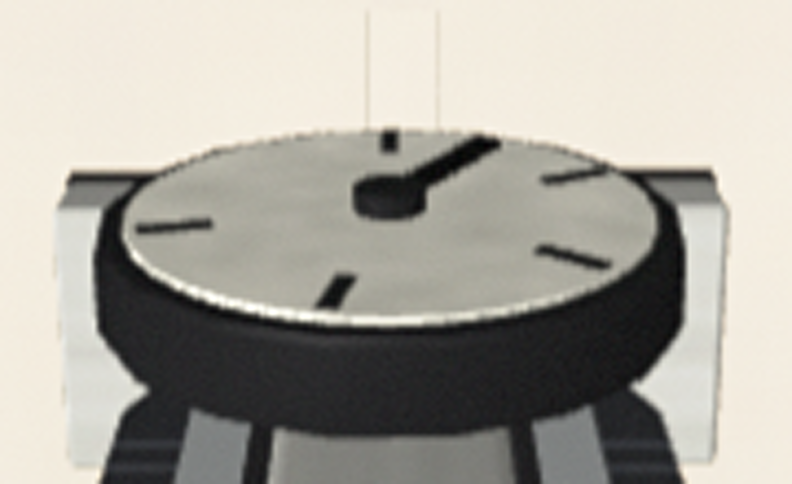

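The needle is at about 34° (roughly 2 mm of push) and force rose by about 4 N. The tip touched at z≈39, below any possible top face (42–48), so it is in the channel and the depth is 4 or 8 mm. I'll keep lowering in small steps.

In the tool's units: 0.0045 m is 0.0075, 0.004 m is 0.0067.

Emit:
carry_out:
  moves:
    - [[0, 0, 0.0033], [0, 0, 0], 0.015]
    - [[0, 0, 0.0067], [0, 0, 0], 0.015]
    - [[0, 0, 0.0075], [0, 0, 0], 0.015]
    - [[0, 0, 0.0075], [0, 0, 0], 0.015]
    - [[0, 0, 0.0075], [0, 0, 0], 0.015]

```text
time: 9.15
ee_pos: [509.0, -2.5, 104.1]
tcp_rot: [[0.992, 0.129, 0.0], [0.129, -0.992, -0.0], [0.0, 0.0, -1.0]]
contact_force: [-1.0, 0.2, 2.0]
gripper_width: 19.2
grip_force: 60.6
```

In the tool's units: 0.001 m is 0.0017, 0.0005 m is 0.0008.

Emit:
carry_out:
  moves:
    - [[0, 0, 0.0008], [0, 0, 0], 0.015]
    - [[0, 0, 0.0017], [0, 0, 0], 0.015]
    - [[0, 0, 0.0017], [0, 0, 0], 0.015]

```text
time: 9.45
ee_pos: [509.0, -2.5, 103.4]
tcp_rot: [[0.992, 0.129, 0.0], [0.129, -0.992, 0.0], [0.0, 0.0, -1.0]]
contact_force: [-2.3, -0.1, 4.9]
gripper_width: 19.1
grip_force: 61.0
```

In the tool's units: 0.0004 m is 0.0007, 0.0002 m is 0.0003.

Emit:
carry_out:
  moves:
    - [[0, 0, 0.0003], [0, 0, 0], 0.015]
    - [[0, 0, 0.0007], [0, 0, 0], 0.015]
    - [[0, 0, 0.0007], [0, 0, 0], 0.015]

```text
time: 9.75
ee_pos: [509.0, -2.5, 103.2]
tcp_rot: [[0.992, 0.129, 0.001], [0.129, -0.992, -0.0], [0.001, 0.0, -1.0]]
contact_force: [-3.4, -0.4, 7.1]
gripper_width: 19.2
grip_force: 61.2
```

```bash
python3 - <<'E'
from h import *
s=robot.get_state(); print(s['time'],s['ee_pos'],s['contact_force'],s['moment'])
im=optics.read_camera('wrist');cv2.imwrite('pics/w5.png',im)
a=cv2.resize(im[215:335,235:415],None,fx=4.4,fy=4.4,interpolation=2)
sd=optics.read_camera('side'); p=proj(optics.calibration('side'),[[509,-2.5,60]])[0].astype(int); b=cv2.resize(sd[p[1]-30:p[1]+30,p[0]-40:p[0]+40],None,fx=3,fy=3)
print(p);cv2.imwrite('pics/crop5.png',a);cv2.imwrite('pics/side5.png',b)
E
```

```text
9.75 [508.99554268  -2.4698532  103.17453385] [-3.38925166 -0.37078633  7.09634191] [-0.0882141   0.58745979 -0.00178665]
[306 252]
```

View pics/crop5.png

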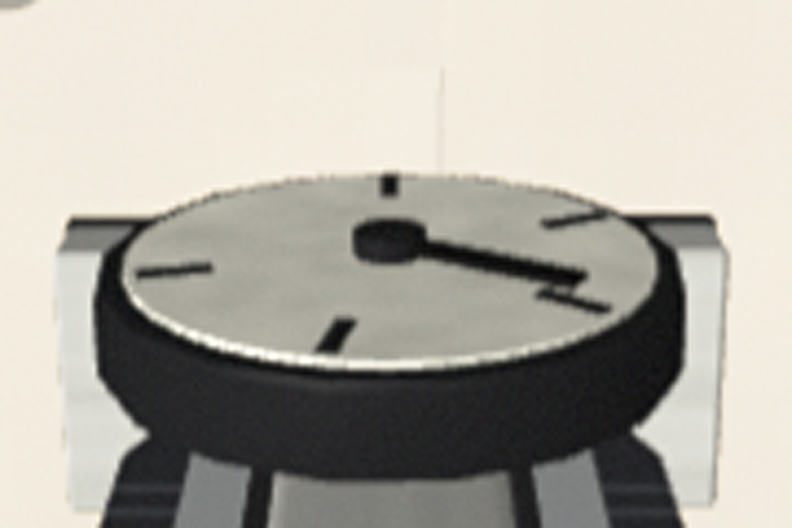

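The needle is close to the 8 mm-push tick at (572,300), so the depth is about 8 mm. Contact force is about 11 N. I'll press slightly more to seat both feet, then check.

In the tool's units: 0.0006 m is 0.001, 0.0003 m is 0.0005.

Emit:
carry_out:
  moves:
    - [[0, 0, 0.0005], [0, 0, 0], 0.015]
    - [[0, 0, 0.001], [0, 0, 0], 0.015]
    - [[0, 0, 0.001], [0, 0, 0], 0.015]
    - [[0, 0, 0.001], [0, 0, 0], 0.015]

```text
time: 10.25
ee_pos: [509.0, -2.5, 103.0]
tcp_rot: [[0.992, 0.129, 0.001], [0.129, -0.992, 0.0], [0.001, 0.0, -1.0]]
contact_force: [-3.8, -0.5, 9.4]
gripper_width: 19.0
grip_force: 61.6
```

```bash
python3 - <<'E'
from h import *
s=robot.get_state(); print(s['time'],s['ee_pos'],s['contact_force'],s['moment'],s['tcp_rot'].round(4))
im=optics.read_camera('wrist');cv2.imwrite('pics/w6.png',im)
c=optics.calibration('wrist');T=s['tcp_rot'];p=s['ee_pos']
def needle(f):
    g=cv2.cvtColor(cv2.imread(f),cv2.COLOR_BGR2GRAY);return g
# dial-plane angle: intersect rays with plane tool x = 27(+1.4)
def dialpts(uv):
    o,d=ray(c,uv);n=T[:,0];t=((p+28*n-o)@n)/(d@n);P=((o+d*t[:,None])-p)@T;return P
f=lambda q:np.float64(q)/4.4+[234.6,214.6]
P=dialpts(f([(390,240),(585,275),(572,300),(575,217),(338,335),(172,271),(390,185)]));print(P.round(1))
v=P[1:]-P[0];print(np.degrees(np.arctan2(-v[:,1]*-1,v[:,2])).round(0))
E
```

```text
10.25 [509.00018994  -2.46172663 102.97558924] [-3.7591024  -0.5237897   9.43051067] [-0.06863468  0.77067295  0.02310645] [[ 9.917e-01  1.285e-01  9.000e-04]
 [ 1.285e-01 -9.917e-01  0.000e+00]
 [ 9.000e-04  1.000e-04 -1.000e+00]]
[[ 28.   -1.7  10.5]
 [ 28.   13.2   2.8]
 [ 28.   11.7  -2.3]
 [ 28.   13.9  16.2]
 [ 28.   -5.3  -8.8]
 [ 28.  -18.4   3.5]
 [ 28.   -1.7  24.8]]
[ 117.  134.   70. -169. -113.    0.]
```

In the tool's units: -0.0002 m is -0.0003.

Emit:
carry_out:
  moves:
    - [[-0.0003, 0, 0.0003], [0, 0, 0], 0.015]
    - [[-0.0003, 0, 0.0003], [0, 0, 0], 0.015]
    - [[-0.0003, 0, 0.0003], [0, 0, 0], 0.015]
    - [[-0.0003, 0, 0.0003], [0, 0, 0], 0.015]
    - [[-0.0003, 0, 0.0003], [0, 0, 0], 0.015]
    - [[-0.0003, 0, 0.0003], [0, 0, 0], 0.015]
    - [[-0.0003, 0, 0.0003], [0, 0, 0], 0.015]
    - [[-0.0003, 0, 0.0003], [0, 0, 0], 0.015]
    - [[-0.0003, 0, 0.0003], [0, 0, 0], 0.015]
    - [[-0.0003, 0, 0.0003], [0, 0, 0], 0.015]
    - [[-0.0003, 0, 0.0003], [0, 0, 0], 0.015]
    - [[-0.0003, 0, 0.0003], [0, 0, 0], 0.015]

```text
time: 11.5
ee_pos: [509.0, -2.4, 102.9]
tcp_rot: [[0.992, 0.129, 0.001], [0.129, -0.992, 0.0], [0.001, 0.0, -1.0]]
contact_force: [-3.3, 0.2, 9.9]
gripper_width: 19.5
grip_force: 61.6
```

```bash
python3 - <<'E'
from h import *
s=robot.get_state(); print(s['time'],s['ee_pos'],s['contact_force'],s['moment'])
im=optics.read_camera('wrist');cv2.imwrite('pics/w7.png',im)
c=optics.calibration('wrist');T=s['tcp_rot'];p=s['ee_pos']
v,u=np.mgrid[250:305,255:395];uv=np.c_[u.ravel(),v.ravel()]
o,d=ray(c,uv);n=T[:,0];t=((p+28*n-o)@n)/(d@n);P=((o+d*t[:,None])-p)@T
for f in('w3','w4','w5','w6','w7'):
    g=cv2.cvtColor(cv2.imread(f'pics/{f}.png'),cv2.COLOR_BGR2GRAY)[v.ravel(),u.ravel()]
    q=P[:,1:]-[-1.7,10.5]; r=np.hypot(*q.T); k=(g<70)&(r>6)&(r<13); a=np.degrees(np.arctan2(q[k,0],q[k,1]));
    print(f,k.sum(),np.median(a).round(1),(np.median(a)/16).round(2))
A=cv2.imread('pics/w3.png',0).astype(np.float32)
for f in('w4','w5','w6','w7'):
    B=cv2.imread(f'pics/{f}.png',0).astype(np.float32)
    out=[]
    for y,x in((262,244),(262,378),(318,240),(318,382),(300,300)):
        t_=A[y:y+22,x:x+28]; m=cv2.matchTemplate(B[y-4:y+26,x-4:x+32],t_,cv2.TM_CCOEFF_NORMED);out.append((np.array(np.unravel_index(m.argmax(),m.shape))-4).tolist())
    print(f,out)
E
```

```text
11.5 [508.96547266  -2.44861148 102.91238154] [-3.33009307  0.2025036   9.87851295] [ 0.0035343   0.73354261 -0.00281805]
w3 39 -0.2 -0.01
w4 48 31.1 1.94
w5 80 121.9 7.62
w6 79 125.3 7.83
w7 80 126.4 7.9
w4 [[1, 0], [1, 0], [-1, 0], [-3, -1], [0, 0]]
w5 [[1, 0], [1, 0], [3, -1], [-3, -1], [0, 0]]
w6 [[1, 0], [1, 0], [3, -1], [-3, -1], [0, 1]]
w7 [[1, 0], [1, 0], [3, -1], [-3, -1], [0, 0]]
```

The push settled at about 7.9 mm. Stiffness during seating was about 12 N/mm, which means both feet are bearing. Total force was about 13.5 N, held for more than 1 s, and the seated height puts the plaster top at about 47.6 mm. The depth is 8 mm. Taking the gauge back.

In the tool's units: 0.2467 m is 0.4112, -0.097 m is -0.1617, 1.8 degrees is 0.015.

Emit:
carry_out:
  moves:
    - [[0, 0, -0.0067], [0, 0, 0], 0.015]
    - [[0, 0, -0.025], [0, 0, 0], 0.015]
    - [[0, 0, -0.075], [0, 0, 0], 0.015]
    - [[-0.0033, 0.0333, -0.1333], [0, 0, 0], 0.015]
    - [[-0.0167, 0.1, -0.1617], [0, 0, 0.015], 0.015]
    - [[-0.03, 0.175, -0.1617], [0, 0, 0.015], 0.015]
    - [[-0.0433, 0.25, -0.1617], [0, 0, 0.015], 0.015]
    - [[-0.0567, 0.325, -0.1617], [0, 0, 0.015], 0.015]
    - [[-0.0683, 0.3867, -0.15], [0, 0, 0.015], 0.015]
    - [[-0.073, 0.4112, -0.1167], [0, 0, 0.015], 0.015]
    - [[-0.073, 0.4112, -0.0833], [0, 0, 0.015], 0.015]
    - [[-0.073, 0.4112, -0.0667], [0, 0, 0.015], 0.015]

```text
time: 12.75
ee_pos: [495.2, -252.8, 139.2]
tcp_rot: [[0.995, 0.096, -0.004], [0.096, -0.995, 0.002], [-0.004, -0.003, -1.0]]
contact_force: [0.1, 0.1, -3.1]
gripper_width: 19.4
grip_force: 60.0
```

Emit:
carry_out:
  moves:
    - [[0, 0, 0], [0, 0, 0], 0.015]
    - [[0, 0, 0], [0, 0, 0], 0.015]
    - [[0, 0, 0], [0, 0, 0], 0.015]

```text
time: 13.05
ee_pos: [497.8, -252.6, 143.0]
tcp_rot: [[0.995, 0.098, 0.002], [0.098, -0.995, -0.001], [0.002, 0.001, -1.0]]
contact_force: [1.0, 0.6, -2.6]
gripper_width: 19.4
grip_force: 60.1
```

Emit:
carry_out:
  moves:
    - [[-0.0007, 0, 0.0333], [0, 0, 0], 0.015]
    - [[-0.0007, 0, 0.0583], [0, 0, 0], 0.015]
    - [[-0.0007, 0, 0.0767], [0, 0, 0], 0.015]
    - [[-0.0007, 0, 0.0883], [0, 0, 0], 0.015]
    - [[-0.0007, 0, 0.095], [0, 0, 0], 0.015]
    - [[-0.0007, 0, 0.0983], [0, 0, 0], 0.015]
    - [[-0.0007, 0, 0.1], [0, 0, 0], 0.015]
    - [[-0.0007, 0, 0.1], [0, 0, 0], 0.015]
    - [[-0.0007, 0, 0.1], [0, 0, 0], 0.015]

```text
time: 13.95
ee_pos: [496.8, -252.9, 82.4]
tcp_rot: [[0.995, 0.097, 0.001], [0.097, -0.995, -0.0], [0.001, 0.0, -1.0]]
contact_force: [-0.7, 0.9, -1.3]
gripper_width: 19.7
grip_force: 60.5
```

Emit:
carry_out:
  moves:
    - [[0, 0, 0.0008], [0, 0, 0], 0.015]
    - [[0, 0, 0.0017], [0, 0, 0], 0.015]
    - [[0, 0, 0.0017], [0, 0, 0], 0.015]

```text
time: 14.25
ee_pos: [496.9, -252.9, 81.9]
tcp_rot: [[0.995, 0.097, 0.001], [0.097, -0.995, -0.0], [0.001, 0.001, -1.0]]
contact_force: [-2.9, 1.9, 5.9]
gripper_width: 19.3
grip_force: 61.3
```

The feet met the rails at the expected height. Releasing and rising.

In the tool's units: -0.2 m is -0.3333, -0.17 m is -0.2833.

Emit:
carry_out:
  moves:
    - [[0, 0, -0.0008], [0, 0, 0], 0.07]
    - [[0, 0, -0.0008], [0, 0, 0], 0.07]
    - [[0, 0, -0.0008], [0, 0, 0], 0.07]
    - [[0, 0, -0.0008], [0, 0, 0], 0.07]
    - [[0, 0, -0.0008], [0, 0, 0], 0.07]
    - [[0, 0, -0.0333], [0, 0, 0], 0.07]
    - [[0, 0, -0.0833], [0, 0, 0], 0.07]
    - [[0, 0, -0.15], [0, 0, 0], 0.07]
    - [[0, 0, -0.2167], [0, 0, 0], 0.07]
    - [[0, 0, -0.2833], [0, 0, 0], 0.07]
    - [[0, 0, -0.3333], [0, 0, 0], 0.07]
    - [[0, 0, -0.3333], [0, 0, 0], 0.07]

```text
time: 15.45
ee_pos: [498.7, -253.9, 286.3]
tcp_rot: [[0.995, 0.097, 0.009], [0.097, -0.995, -0.005], [0.009, 0.006, -1.0]]
contact_force: [1.1, -0.2, -0.4]
gripper_width: 70.0
grip_force: 0.0
```

```bash
python3 - <<'E'
from h import *
import pickle
s=robot.get_state(); print(s['time'],s['ee_pos'],s['contact_force'])
c=optics.calibration('wrist');im=optics.read_camera('wrist');cv2.imwrite('pics/w8.png',im)
im2=im.copy();hsv=cv2.cvtColor(im,cv2.COLOR_BGR2HSV)
g=proj(c,[[497,-252,60]])[0].astype(int);print(g)
W=np.zeros(im.shape[:2],np.uint8);W[g[1]-60:g[1]+60,g[0]-70:g[0]+70]=255
m=cv2.inRange(hsv,(0,0,170),(180,60,255))&W
b=cv2.boxPoints(cv2.minAreaRect(np.vstack(cv2.findContours(m,0,2)[0])));print('bar',plane(c,b,38).round(1),plane(c,b,38).mean(0))
m=cv2.inRange(hsv,(5,120,80),(20,255,255))&W
b=cv2.boxPoints(cv2.minAreaRect(max(cv2.findContours(m,0,2)[0],key=cv2.contourArea)));print('stand',plane(c,b,28).mean(0))
# track from top0 and w1 : line fits
for n,src,cc in(('w1','pics/w1.png',pickle.load(open('w1.pkl','rb'))),('top','pics/top0.png',optics.calibration('top'))):
    I=cv2.imread(src);h=cv2.cvtColor(I,cv2.COLOR_BGR2HSV);W=np.zeros(I.shape[:2],np.uint8)
    if n=='w1': W[180:300,470:640]=255
    else: W[215:270,135:235]=255
    m=cv2.inRange(h,(0,0,0),(180,255,90))&W; ks=[k for k in cv2.findContours(m,0,2)[0] if cv2.contourArea(k)>8]
    for k in ks:
        b=cv2.boxPoints(cv2.minAreaRect(k));print(n,cv2.contourArea(k),b.round(1).tolist(),'z54',plane(cc,b,54.5).mean(0).round(1),'z14',plane(cc,b,14).round(1).tolist())
    m=cv2.inRange(h,(0,0,170),(180,70,255))&W;k=max(cv2.findContours(m,0,2)[0],key=cv2.contourArea);print(n,'white',cv2.boxPoints(cv2.minAreaRect(k)).round(1).tolist())
a=cv2.resize(cv2.imread('pics/w8.png')[g[1]-45:g[1]+45,g[0]-60:g[0]+60],None,fx=5,fy=5);cv2.imwrite('pics/crop8.png',a)
E
```

```text
15.45 [ 498.67319136 -253.90619501  286.33545921] [ 1.13777095 -0.17705351 -0.40274863]
[321 220]
bar [[ 517.7 -215.1   38. ]
 [ 524.3 -282.6   38. ]
 [ 474.1 -288.8   38. ]
 [ 467.2 -218.6   38. ]] [ 495.83493546 -251.27895335   38.        ]
stand [ 498.78517886 -251.73150658   28.        ]
w1 1543.5 [[494.79998779296875, 237.10000610351562], [501.29998779296875, 206.3000030517578], [640.0, 235.1999969482422], [633.5999755859375, 266.1000061035156]] z54 [509.8 237.9  54.5] z14 [[521.4, 189.6, 14.0], [488.7, 191.8, 14.0], [519.5, 337.4, 14.0], [553.3, 338.8, 14.0]]
w1 white [[509.3999938964844, 268.8999938964844], [514.7000122070312, 225.89999389648438], [641.2999877929688, 241.5], [636.0, 284.3999938964844]]
top 128.5 [[151.3000030517578, 251.0], [152.0, 240.8000030517578], [218.5, 245.5], [217.6999969482422, 255.60000610351562]] z54 [506.2 267.8  54.5] z14 [[500.8, 362.5, 14.0], [527.4, 362.4, 14.0], [520.3, 189.8, 14.0], [493.7, 190.3, 14.0]]
top white [[144.1999969482422, 248.3000030517578], [148.39999389648438, 222.0], [228.0, 234.8000030517578], [223.6999969482422, 261.1000061035156]]
```

In the tool's units: -0.505 m is -0.8417, 0.057 m is 0.095, -100 degrees is -0.8333.

Emit:
carry_out:
  moves:
    - [[0.095, -0.8417, 0], [0, 0, -0.8333], 0.07]
    - [[0.095, -0.8417, 0], [0, 0, -0.8333], 0.07]
    - [[0.095, -0.8417, 0], [0, 0, -0.8333], 0.07]
    - [[0.095, -0.8417, 0], [0, 0, -0.8333], 0.07]
    - [[0.095, -0.8417, 0], [0, 0, -0.8333], 0.07]
    - [[0.095, -0.8417, 0], [0, 0, -0.8333], 0.07]
    - [[0.095, -0.8417, 0], [0, 0, -0.8333], 0.07]
    - [[0.095, -0.8417, 0], [0, 0, -0.8333], 0.07]
    - [[0.095, -0.8417, 0], [0, 0, -0.8333], 0.07]
    - [[0.095, -0.8417, 0], [0, 0, -0.8333], 0.07]
    - [[0.095, -0.8417, 0], [0, 0, -0.8333], 0.07]
    - [[0.095, -0.8417, 0], [0, 0, -0.8333], 0.07]

```text
time: 16.7
ee_pos: [502.9, 257.7, 278.0]
tcp_rot: [[-0.278, 0.961, -0.004], [0.961, 0.277, -0.002], [-0.001, -0.004, -1.0]]
contact_force: [-0.0, 0.0, -1.4]
gripper_width: 69.5
grip_force: 0.0
```

In the tool's units: -77 degrees is -0.6417.

Emit:
carry_out:
  moves:
    - [[0, 0, 0], [0, 0, -0.6417], 0.07]
    - [[0, 0, 0], [0, 0, -0.6417], 0.07]
    - [[0, 0, 0], [0, 0, -0.6417], 0.07]
    - [[0, 0, 0], [0, 0, -0.6417], 0.07]
    - [[0, 0, 0], [0, 0, -0.6417], 0.07]
    - [[0, 0, 0], [0, 0, -0.6417], 0.07]
    - [[0, 0, 0], [0, 0, -0.6417], 0.07]
    - [[0, 0, 0], [0, 0, -0.6417], 0.07]
    - [[0, 0, 0], [0, 0, -0.6417], 0.07]
    - [[0, 0, 0], [0, 0, -0.6417], 0.07]
    - [[0, 0, 0], [0, 0, -0.6417], 0.07]
    - [[0, 0, 0], [0, 0, -0.6417], 0.07]

```text
time: 17.9
ee_pos: [503.9, 255.2, 280.1]
tcp_rot: [[-0.999, -0.043, -0.001], [-0.043, 0.999, -0.001], [0.001, -0.001, -1.0]]
contact_force: [0.1, 0.1, -0.6]
gripper_width: 70.1
grip_force: 0.0
```

```bash
python3 - <<'E'
from h import *
import pickle
s=robot.get_state(); print(s['time'],s['ee_pos'],s['qpos'],s['tcp_rot'].round(3))
c=optics.calibration('wrist'); pickle.dump(c,open('w9.pkl','wb'));im=optics.read_camera('wrist');cv2.imwrite('pics/w9.png',im)
a=im[100:400,150:550];cv2.imwrite('pics/crop9.png',cv2.resize(a,None,fx=2,fy=2))
E
```

```text
17.9 [503.87491196 255.1979617  280.05138526] [ 4.68830690e-01  3.64934690e-01  2.38127388e-01  1.44532356e+00
 -4.01562771e-05  4.25743451e-01] [[-0.999 -0.043 -0.001]
 [-0.043  0.999 -0.001]
 [ 0.001 -0.001 -1.   ]]
```

View pics/crop9.png

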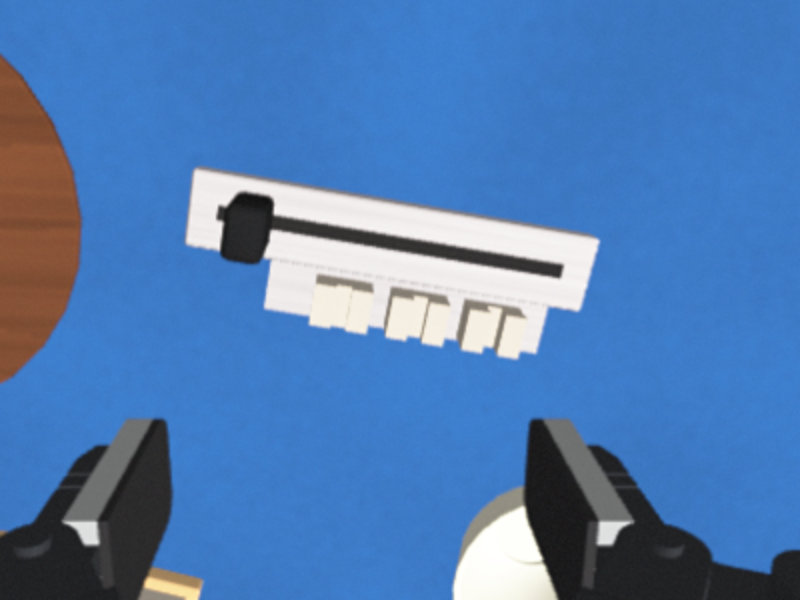

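The crop shows the track running from (190,207) to (589,274), the marker at (247,228) and three samples, with the 8 mm one in the middle at about (418,315). Computing the geometry.

```bash
python3 - <<'E'
from h import *
import pickle
c=pickle.load(open('w9.pkl','rb'));im=cv2.imread('pics/w9.png');hsv=cv2.cvtColor(im,cv2.COLOR_BGR2HSV)
f=lambda q:np.float64(q)/2+[149.75,99.75]
tr=plane(c,f([(194,168),(598,238),(580,310),(187,245)]),14);O=tr.mean(0)
print([np.linalg.norm(tr[i]-tr[(i+1)%4]).round(1) for i in range(4)],O)
y=(tr[1]+tr[2]-tr[0]-tr[3])[:2];y/=np.linalg.norm(y);x=np.array([y[1],-y[0]])
T=lambda P:np.c_[(P[:,:2]-O[:2])@x,(P[:,:2]-O[:2])@y].round(1)
print('y ang',np.degrees(np.arctan2(y[1],y[0])))
W=np.zeros(im.shape[:2],np.uint8);W[185:240,250:290]=255
m=cv2.inRange(hsv,(0,0,0),(180,255,28))&W
k=max(cv2.findContours(m,0,2)[0],key=cv2.contourArea);bx=cv2.boundingRect(k);print(bx,cv2.contourArea(k))
print('marker outline pts z54.5',T(plane(c,f([(240,193),(273,200),(265,262),(228,258)]),54.5)))
S=plane(c,f([(316,285),(373,285),(389,291),(448,300),(464,302),(525,313)]),26);print('samples top edges',T(S))
S=plane(c,f([(309,326),(369,333),(386,338),(443,346),(460,350),(519,358)]),26);print('bottom edges',T(S))
print('groove',T(plane(c,f([(561,271)]),14)))
print('target world y+20:',O[:2]+20*y,'marker y-75',O[:2]-75*y)
E
```

```text
[np.float64(207.4), np.float64(39.0), np.float64(207.5), np.float64(39.7)] [514.4649252  279.81814421  14.        ]
y ang 82.75371874887722
(266, 197, 20, 11) 67.0
marker outline pts z54.5 [[-18.7 -75.4]
 [-18.1 -60.3]
 [ 11.  -59.9]
 [ 12.1 -77. ]]
samples top edges [[ 26.2 -34.8]
 [ 21.3  -6.4]
 [ 23.    2.2]
 [ 22.6  32.6]
 [ 22.2  40.8]
 [ 22.7  72.7]]
bottom edges [[ 48.4 -34.9]
 [ 46.9  -3.8]
 [ 48.1   5.3]
 [ 47.4  35.2]
 [ 48.1  44.3]
 [ 47.2  75.4]]
groove [[ 0.6 89.1]]
target world y+20: [516.98761686 299.65840698] marker y-75 [505.00483144 205.41715883]
```

In the tool's units: 0.231 m is 0.385, 0.225 m is 0.375, 9.7 degrees is 0.0808.

Emit:
carry_out:
  moves:
    - [[0, -0.0692, 0.0667], [0, 0, 0.0808], 0.07]
    - [[0, -0.0692, 0.1333], [0, 0, 0.0808], 0.07]
    - [[0, -0.0692, 0.2], [0, 0, 0.0808], 0.07]
    - [[0, -0.0692, 0.2667], [0, 0, 0.0808], 0.07]
    - [[0, -0.0692, 0.3167], [0, 0, 0.0808], 0.07]
    - [[0, -0.0692, 0.35], [0, 0, 0.0808], 0.07]
    - [[0, -0.0692, 0.375], [0, 0, 0.0808], 0.07]
    - [[0, -0.0692, 0.385], [0, 0, 0.0808], 0.07]
    - [[0, -0.0692, 0.385], [0, 0, 0.0808], 0.07]
    - [[0, -0.0692, 0.385], [0, 0, 0.0808], 0.07]

```text
time: 18.95
ee_pos: [506.6, 214.1, 50.6]
tcp_rot: [[-0.992, 0.124, 0.001], [0.124, 0.992, 0.001], [-0.001, 0.001, -1.0]]
contact_force: [0.1, -0.3, -0.1]
gripper_width: 69.4
grip_force: 0.0
```

Emit:
carry_out:
  moves:
    - [[0, 0, 0], [0, 0, 0], 0.015]
    - [[0, 0, 0], [0, 0, 0], 0.015]
    - [[0, 0, 0], [0, 0, 0], 0.015]
    - [[0, 0, 0], [0, 0, 0], 0.015]
    - [[0, 0, 0], [0, 0, 0], 0.015]
    - [[0, 0, 0], [0, 0, 0], 0.015]
    - [[0, 0, 0], [0, 0, 0], 0.015]
    - [[0, 0, 0], [0, 0, 0], 0.015]
  squeeze: 25

```text
time: 19.75
ee_pos: [506.4, 213.9, 50.5]
tcp_rot: [[-0.992, 0.124, 0.001], [0.124, 0.992, 0.0], [-0.001, 0.0, -1.0]]
contact_force: [-0.9, -1.8, 5.6]
gripper_width: 19.2
grip_force: 28.3
```

In the tool's units: 0.0874 m is 0.1457, 0.082 m is 0.1367.

Emit:
carry_out:
  moves:
    - [[0, 0.0083, 0], [0, 0, 0], 0.015]
    - [[0, 0.025, 0], [0, 0, 0], 0.015]
    - [[0, 0.045, 0], [0, 0, 0], 0.015]
    - [[0, 0.065, 0], [0, 0, 0], 0.015]
    - [[0, 0.085, 0], [0, 0, 0], 0.015]
    - [[0, 0.105, 0], [0, 0, 0], 0.015]
    - [[0, 0.1233, 0], [0, 0, 0], 0.015]
    - [[0, 0.1367, 0], [0, 0, 0], 0.015]
    - [[0, 0.1457, 0], [0, 0, 0], 0.015]
    - [[0, 0.1457, 0], [0, 0, 0], 0.015]
    - [[0, 0.1457, 0], [0, 0, 0], 0.015]
    - [[0, 0.1457, 0], [0, 0, 0], 0.015]

```text
time: 20.95
ee_pos: [517.7, 301.4, 50.5]
tcp_rot: [[-0.992, 0.124, 0.002], [0.124, 0.992, 0.002], [-0.002, 0.002, -1.0]]
contact_force: [1.1, 1.4, 5.5]
gripper_width: 19.8
grip_force: 28.3
```

In the tool's units: -0.22 m is -0.3667, -0.19 m is -0.3167.

Emit:
carry_out:
  moves:
    - [[0, 0, 0], [0, 0, 0], 0.06]
    - [[0, 0, 0], [0, 0, 0], 0.06]
    - [[0, 0, 0], [0, 0, 0], 0.06]
    - [[0, 0, 0], [0, 0, 0], 0.06]
    - [[0, 0, 0], [0, 0, 0], 0.06]
    - [[0, 0, -0.05], [0, 0, 0], 0.06]
    - [[0, 0, -0.1167], [0, 0, 0], 0.06]
    - [[0, 0, -0.1833], [0, 0, 0], 0.06]
    - [[0, 0, -0.25], [0, 0, 0], 0.06]
    - [[0, 0, -0.3167], [0, 0, 0], 0.06]
    - [[0, 0, -0.3667], [0, 0, 0], 0.06]
    - [[0, 0, -0.3667], [0, 0, 0], 0.06]

```text
time: 22.15
ee_pos: [518.8, 301.8, 275.7]
tcp_rot: [[-0.992, 0.124, 0.009], [0.124, 0.992, 0.005], [-0.008, 0.006, -1.0]]
contact_force: [-0.0, 0.4, 0.8]
gripper_width: 60.2
grip_force: 0.0
```

```bash
python3 - <<'E'
from h import *
s=robot.get_state(); print(s['time'],s['ee_pos'],s['contact_force'])
c=optics.calibration('wrist');im=optics.read_camera('wrist');cv2.imwrite('pics/w10.png',im)
O=np.array([514.5,279.8]);y=np.array([.126,.992]);x=np.array([.992,-.126])
# rectify the z=26 plane patch is for samples, z=54.5 for marker: sample brightness in track coordinates (known planes)
def samp(xx,yy,z): 
    P=np.array([[*(O+x*a+y*b),z] for a in xx for b in yy]);uv=proj(c,P).round().astype(int)
    return cv2.cvtColor(im,cv2.COLOR_BGR2GRAY)[uv[:,1].clip(0,479),uv[:,0].clip(0,639)].reshape(len(xx),len(yy)).mean(0)
g=np.arange(-45,90,1.);a=samp(np.arange(-8,9,2),g,54.5);print('marker dark',g[a<70])
h=cv2.cvtColor(im,cv2.COLOR_BGR2HSV)
P=np.array([[*(O+x*35+y*b),26] for b in g]);uv=proj(c,P).round().astype(int);v=h[uv[:,1].clip(0,479),uv[:,0].clip(0,639)]
print('sample row',list(zip(g[::2].astype(int),v[::2,1])))
# gauge/bowl/bottle check from top
t=optics.read_camera('top');t0=cv2.imread('pics/top0.png')
for n,(r,q) in dict(gauge=(slice(235,285),slice(360,420)),bowl=(slice(150,205),slice(120,178)),bottle=(slice(170,210),slice(410,450))).items():
    d=cv2.absdiff(t[r,q],t0[r,q]).max(2);print(n,(d>60).sum(),d.mean().round(2))
E
```

```text
22.15 [518.81144383 301.77064725 275.69249799] [-0.00331193  0.36996833  0.75117569]
marker dark [15. 16. 17. 18. 19. 20. 21. 22. 23. 24. 25. 26. 27. 28. 29. 30. 31. 32.]
sample row [(np.int64(-45), np.uint8(4)), (np.int64(-43), np.uint8(4)), (np.int64(-41), np.uint8(4)), (np.int64(-39), np.uint8(3)), (np.int64(-37), np.uint8(4)), (np.int64(-35), np.uint8(18)), (np.int64(-33), np.uint8(20)), (np.int64(-31), np.uint8(20)), (np.int64(-29), np.uint8(20)), (np.int64(-27), np.uint8(20)), (np.int64(-25), np.uint8(20)), (np.int64(-23), np.uint8(20)), (np.int64(-21), np.uint8(19)), (np.int64(-19), np.uint8(20)), (np.int64(-17), np.uint8(19)), (np.int64(-15), np.uint8(20)), (np.int64(-13), np.uint8(18)), (np.int64(-11), np.uint8(19)), (np.int64(-9), np.uint8(20)), (np.int64(-7), np.uint8(20)), (np.int64(-5), np.uint8(34)), (np.int64(-3), np.uint8(5)), (np.int64(-1), np.uint8(4)), (np.int64(1), np.uint8(4)), (np.int64(3), np.uint8(4)), (np.int64(5), np.uint8(18)), (np.int64(7), np.uint8(20)), (np.int64(9), np.uint8(20)), (np.int64(11), np.uint8(20)), (np.int64(13), np.uint8(20)), (np.int64(15)
[... 458 characters left out ...]
)), (np.int64(47), np.uint8(19)), (np.int64(49), np.uint8(19)), (np.int64(51), np.uint8(19)), (np.int64(53), np.uint8(18)), (np.int64(55), np.uint8(18)), (np.int64(57), np.uint8(19)), (np.int64(59), np.uint8(19)), (np.int64(61), np.uint8(19)), (np.int64(63), np.uint8(38)), (np.int64(65), np.uint8(19)), (np.int64(67), np.uint8(18)), (np.int64(69), np.uint8(20)), (np.int64(71), np.uint8(19)), (np.int64(73), np.uint8(19)), (np.int64(75), np.uint8(5)), (np.int64(77), np.uint8(4)), (np.int64(79), np.uint8(4)), (np.int64(81), np.uint8(4)), (np.int64(83), np.uint8(5)), (np.int64(85), np.uint8(8)), (np.int64(87), np.uint8(159)), (np.int64(89), np.uint8(176))]
gauge 2 8.1
bowl 182 11.66
bottle 0 6.53
```

Emit:
carry_out:
  moves:
    - [[0, 0, 0], [0, 0, 0], 0.06]
    - [[0, 0, 0], [0, 0, 0], 0.06]
    - [[0, 0, 0], [0, 0, 0], 0.06]
    - [[0, 0, 0], [0, 0, 0], 0.06]

```text
time: 22.65
ee_pos: [516.5, 300.4, 268.8]
tcp_rot: [[-0.992, 0.124, -0.002], [0.124, 0.992, -0.001], [0.001, -0.001, -1.0]]
contact_force: [-1.1, 0.6, -0.4]
gripper_width: 59.9
grip_force: 0.0
```

```bash
python3 - <<'E'
from h import *
s=robot.get_state(); print(s['time'],s['ee_pos'],s['tcp_rot'].round(3).tolist())
c=optics.calibration('wrist');im=optics.read_camera('wrist');cv2.imwrite('pics/w11.png',im)
O=np.array([514.5,279.8]);y=np.array([.126,.992]);x=np.array([.992,-.126])
gr=cv2.cvtColor(im,cv2.COLOR_BGR2GRAY);h=cv2.cvtColor(im,cv2.COLOR_BGR2HSV)
g=np.arange(-45,90,.5)
def row(ch,a,z):
    uv=np.float32(proj(c,np.array([[*(O+x*a+y*b),z] for b in g])));return cv2.remap(ch,uv[:,0],uv[:,1],1).ravel()
for a in(-10,-6,-2,2,6,10):
    d=g[row(gr,a,54.5)<70];print('marker x',a,d.min(),d.max())
for a in(28,32,36,40):
    d=row(h[:,:,1],a,26);e=(d>11)&(g<80);k=np.flatnonzero(np.diff(e.astype(int)));print('samples x',a,g[k])
P=proj(c,[[*(O+x*0+y*22),54.5],[*(O+x*36+y*20),26]]);print(P)
E
```

```text
22.65 [516.51158881 300.445244   268.83381972] [[-0.992, 0.124, -0.002], [0.124, 0.992, -0.001], [0.001, -0.001, -1.0]]
marker x -10 -45.0 67.5
marker x -6 -45.0 81.5
marker x -2 14.5 32.0
marker x 2 14.5 32.0
marker x 6 14.5 32.0
marker x 10 14.5 32.0
samples x 28 [-35.5  -4.    4.   34.5  43.   74.5]
samples x 32 [-35.5  -4.    4.   34.5  43.   74.5]
samples x 36 [-35.5  -4.    4.   34.5  43.   74.5]
samples x 40 [-35.5  -4.    4.5  34.5  42.5  74. ]
[[323.54865372 221.31294169]
 [321.45453919 250.55337747]]
```

The marker's measured centre (23.2) is about 3.9 mm past the 8 mm sample's centre (19.3) in the same view. I'll regrip it and trim.

In the tool's units: 0.22 m is 0.3667, 0.215 m is 0.3583.

Emit:
carry_out:
  moves:
    - [[0, 0, 0.0833], [0, 0, 0], 0.06]
    - [[0, 0, 0.1667], [0, 0, 0], 0.06]
    - [[0, 0, 0.2333], [0, 0, 0], 0.06]
    - [[0, 0, 0.2917], [0, 0, 0], 0.06]
    - [[0, 0, 0.3333], [0, 0, 0], 0.06]
    - [[0, 0, 0.3583], [0, 0, 0], 0.06]
    - [[0, 0, 0.3667], [0, 0, 0], 0.06]
    - [[0, 0, 0.3667], [0, 0, 0], 0.06]
    - [[0, 0, 0.3667], [0, 0, 0], 0.06]

```text
time: 23.6
ee_pos: [517.5, 301.0, 50.8]
tcp_rot: [[-0.992, 0.124, 0.002], [0.124, 0.992, 0.001], [-0.001, 0.001, -1.0]]
contact_force: [-0.3, -0.1, 0.7]
gripper_width: 60.0
grip_force: 0.0
```

In the tool's units: -0.004 m is -0.0067, -0.002 m is -0.0033.

Emit:
carry_out:
  moves:
    - [[0, 0, 0], [0, 0, 0], 0.015]
    - [[0, 0, 0], [0, 0, 0], 0.015]
    - [[0, 0, 0], [0, 0, 0], 0.015]
    - [[0, 0, 0], [0, 0, 0], 0.015]
    - [[0, 0, 0], [0, 0, 0], 0.015]
    - [[0, 0, 0], [0, 0, 0], 0.015]
    - [[0, 0, 0], [0, 0, 0], 0.015]
    - [[0, -0.0033, 0], [0, 0, 0], 0.015]
    - [[0, -0.0067, 0], [0, 0, 0], 0.015]
    - [[0, -0.0067, 0], [0, 0, 0], 0.015]
    - [[0, -0.0067, 0], [0, 0, 0], 0.015]
    - [[0, -0.0067, 0], [0, 0, 0], 0.015]
  squeeze: 25

```text
time: 24.8
ee_pos: [516.8, 297.2, 50.8]
tcp_rot: [[-0.992, 0.124, 0.001], [0.124, 0.992, 0.001], [-0.001, 0.002, -1.0]]
contact_force: [-0.5, 1.0, 5.4]
gripper_width: 19.5
grip_force: 28.3
```

In the tool's units: -0.22 m is -0.3667, -0.19 m is -0.3167.

Emit:
carry_out:
  moves:
    - [[0, 0, 0], [0, 0, 0], 0.06]
    - [[0, 0, 0], [0, 0, 0], 0.06]
    - [[0, 0, 0], [0, 0, 0], 0.06]
    - [[0, 0, 0], [0, 0, 0], 0.06]
    - [[0, 0, 0], [0, 0, 0], 0.06]
    - [[0, 0, -0.05], [0, 0, 0], 0.06]
    - [[0, 0, -0.1167], [0, 0, 0], 0.06]
    - [[0, 0, -0.1833], [0, 0, 0], 0.06]
    - [[0, 0, -0.25], [0, 0, 0], 0.06]
    - [[0, 0, -0.3167], [0, 0, 0], 0.06]
    - [[0, 0, -0.3667], [0, 0, 0], 0.06]
    - [[0, 0, -0.3667], [0, 0, 0], 0.06]

```text
time: 26.0
ee_pos: [518.4, 297.8, 275.7]
tcp_rot: [[-0.992, 0.124, 0.009], [0.124, 0.992, 0.005], [-0.008, 0.006, -1.0]]
contact_force: [1.1, 0.7, 0.3]
gripper_width: 60.0
grip_force: 0.0
```

Emit:
carry_out:
  moves:
    - [[0, 0, 0], [0, 0, 0], 0.06]
    - [[0, 0, 0], [0, 0, 0], 0.06]
    - [[0, 0, 0], [0, 0, 0], 0.06]
    - [[0, 0, 0], [0, 0, 0], 0.06]

```text
time: 26.4
ee_pos: [515.8, 296.3, 268.3]
tcp_rot: [[-0.992, 0.124, -0.003], [0.124, 0.992, -0.001], [0.002, -0.002, -1.0]]
contact_force: [0.1, -0.3, -0.5]
gripper_width: 60.0
grip_force: 0.0
```

```bash
python3 - <<'E'
from h import *
s=robot.get_state(); print(s['time'],s['ee_pos'],s['contact_force'])
c=optics.calibration('wrist');im=optics.read_camera('wrist');cv2.imwrite('pics/w12.png',im)
O=np.array([514.5,279.8]);y=np.array([.126,.992]);x=np.array([.992,-.126])
gr=cv2.cvtColor(im,cv2.COLOR_BGR2GRAY);h=cv2.cvtColor(im,cv2.COLOR_BGR2HSV);g=np.arange(-45,80,.5)
def row(ch,a,z):
    uv=np.float32(proj(c,np.array([[*(O+x*a+y*b),z] for b in g])));return cv2.remap(ch,uv[:,0],uv[:,1],1).ravel()
for a in(2,6): d=g[row(gr,a,54.5)<70];print('marker',d.min(),d.max())
d=row(h[:,:,1],34,26)>11;print('samples',g[:-1][np.diff(d.astype(int))!=0])
t=optics.read_camera('top');t0=cv2.imread('pics/top0.png');cv2.imwrite('pics/top12.png',t)
def white(I,r):
    m=np.zeros(I.shape[:2],np.uint8);m[r[0]:r[1],r[2]:r[3]]=cv2.inRange(cv2.cvtColor(I,cv2.COLOR_BGR2HSV),(0,0,150),(180,60,255))[r[0]:r[1],r[2]:r[3]]
    k=np.argwhere(m>0);return len(k),k.mean(0).round(1),k.min(0),k.max(0)
for n,r in dict(bowl=(145,210,115,180),bottle=(165,212,408,452),gauge=(240,280,365,415)).items(): print(n,white(t0,r),white(t,r))
E
```

```text
26.4 [515.77047376 296.33312584 268.25396776] [ 0.06899811 -0.25785101 -0.46204103]
marker 10.0 28.0
marker 10.0 28.0
samples [-35.5  -4.    4.5  34.5  43.   74.5]
bowl (1265, array([177.3, 150.1]), array([157, 127]), array([198, 169])) (1198, array([179.2, 150.1]), array([157, 115]), array([209, 169]))
bottle (500, array([188.1, 429.2]), array([176, 416]), array([203, 442])) (464, array([187.8, 428.6]), array([176, 416]), array([202, 442]))
gauge (330, array([258.9, 389.3]), array([250, 375]), array([266, 403])) (319, array([259.1, 389.5]), array([250, 375]), array([266, 403]))
```

The marker is centred at 19.0 against the sample at 19.4. The gauge is back in the same place, and the bowl and bottle haven't moved. Handing in.

```bash
python3 -c "
from cell import ticket
print(ticket.finish_job())"
```

```text
the job is handed in; nothing more can be done
None
```

I handed the job in at about 26 s: the channel gauged 8 mm (peak press about 13.5 N), the gauge is back upright in its stand, the marker sits within about 0.5 mm of level with the 8 mm sample, and the bowl and bottle were left in place; the hand-in call returned no verdict.

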